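# Put the rejected tub in the hold box through its bolted flap

## Robot

A 7-joint arm with a two-finger parallel gripper is mounted at the origin on the work surface. World frame = base frame: x ahead of the robot, y to its left, z up, the work surface at z = 0. Lengths are in m, angles in rad, forces in N, time in s.
With the tool pointing down it reaches from about 0.4 to 0.85 m from the base axis. Payload 10.4 kg.
Tool frame: the origin (TCP) lies between the finger pads; the fingertips stand 17 mm ahead of it and the grasp point (between the pads) lies 2 mm behind it; x points along the fingers, y is the direction in which the jaws open and shut, and the axes are right-handed (so a half turn about x gives the same grasp; the last joint's range is limited). The gripper opens to 87 mm and grips with 3 to 60 N. Pads are 19 mm wide; open, the fingers measure 117 mm over their backs; the gripper's body (75 mm by 190 mm) begins 51 mm behind the grasp point.
Start: joints at [1.284, 0.332, -0.065, 1.46, 0.022, 1.35, -0.088], TCP at [0.163, -0.603, 0.24] pointing down, gripper open.
Joint ranges: [-2.6, 2.6], [-0.5, 2.12], [-1.47, 1.34], [0.16, 2.42], [-1.27, 4.41], [0.06, 2.06], [-2.6, 2.6]. Speed limits (rad/s): [2.22, 2.22, 2.79, 2.79, 3.14, 3.14, 3.14].

## Interface

Orientations are given as a unit quaternion [x, y, z, w].
In Python, from bench import r, optics, close_job gives the robot as it stands.
- The arm moves only by the shell command python3 -m inch 'ROWS' [OPENING] [FORCE]. ROWS is JSON, a list of rows, each an object with "translation": the shift along the tool's x, y, z in cm, a list of three; "spin": the turn about the tool's x in degrees. In form: [{"translation": [tx, ty, tz], "spin": spin}, ...]. A call has 1 to 20 rows; each row shifts and turns the pose as measured when the row begins, along the tool's axes as they then stand; what a row does not reach is not made up. A row lasts 1/8 s, in which the tool goes at most 62.5 mm and 10.7 degrees, less where a joint would pass 70% of its speed; a pose out of reach is approached as far as the arm can. A call is refused whole if a number of a shift passes 6.25 or a number of a turn 10.7, either way. A call with a gripper value outside its range is refused whole. OPENING is the closure, from 0 (fully open) to 1 (shut), set as the call begins (- or left out, the last holds). The fingers move at their own pace and stop on an object; FORCE is the grip in N (left out, the last holds). Time passes only in rows, so rows that do not move let the fingers close. It gives the time, the measured TCP pose, the force and the opening at its end, in the units of the state.
- r.read_state(): the state, without advancing time (a new reading comes with each control period).
- optics.camera(name): name is "scene" or "top" or "wrist"; returns the picture (420x560x3 uint8, red, green, blue); there is no depth.
- optics.camera_model(name): a dict with "camera_matrix" (3x3 intrinsics, pixels), "dist" ([k1, k2, p1, p2, k3] as OpenCV has them; the pictures are not rectified), "world_from_camera" (4x4, takes a point from camera to world coordinates); the wrist camera has in their place "tool_from_camera" (4x4, takes a point from camera to tool coordinates, whose origin is the TCP and whose axes are the tool frame's). Camera axes: x right, y down, z forward; pixel columns grow to the right and rows downward; lengths in m; the calibration is good to about 2 mm. A picture is of the moment at which its call begins: read the wrist's pose just before it. camera_model takes no time and is no camera call.
- close_job(): hands the job in, once; it reports no verdict.
The state is a dict: "time": time; "joint_positions": joint angles; "joint_vel": joint speeds; "joint_torque": joint torques, N m; "ee_pos": TCP position; "eef_rot": TCP orientation; "ft_force": force on the tool from outside, world axes, zero at the start; "torque": the same for the moment, N m; "width": finger opening in m.
Only numpy, scipy, OpenCV 4.12 (cv2) and the standard library are available. Lean on these libraries where they do the work, as an engineer would, in place of code of your own. Each camera call takes 0.05 s, during which the arm holds its last target.

## Task

The tub with the red lid has failed its check and goes into the hold box: swing the red keeper on its front well up, clear of the bolt, draw the bolt all the way back, then set the tub on the box's shelf and push it lengthwise through the sprung flap until it has rolled down inside and the flap has fallen shut behind it. Keep the tub upright, leave the keeper up and the bolt drawn for the next one, and do not disturb anything else on the bench.

Things in the scene. Friction and masses are not known exactly. Their poses are not given: they have to be found in the camera images.
- hold_box: Aluminium hold box fixed on the bench, in another place and yaw each time. Origin on the bench top (z = 0) under the middle of the flap, in the plane of the front face; x points level into the box (away from the robot), y left, z up. In this frame (mm) the front face is x = 0, y = -145 to 70, z up to 185; the box is 290 deep with a clear flat top. The keeper and bolt are on its right jamb
- flap_sill (a point): middle of the inner edge of the in-feed shelf (x = 0, y = 0, z = 80 mm of the hold box, same axes), right under the closed flap. The opening is 90 mm wide (45 mm to either side of this point) and runs from here 90 mm up
- shelf_mid (a point): middle of the top of the level steel in-feed shelf (x = -81, y = 0, z = 80 mm of the hold box, same axes). The shelf reaches from 165 mm in front of the front face up to the flap, is 140 mm wide, and has lips 10 mm high along its two side edges
- lane_top (a point): point on the roller lane just inside the flap (x = 30, y = 0, z = 72 mm of the hold box). The lane is as wide as the opening; eight free rollers fall away at 14 degrees from the shelf's inner edge (x = 0) to a stop plate (x = 245). A tub whose middle is well past that edge tips onto them and rolls by itself down to the stop
- flap (a joint): yellow flap 86 mm wide, 84 high, 3 thick, hinged along its upper edge 168 mm above the bench, level with the front face. 0 = hanging shut; grows (rad) as its lower edge swings into the box, to 1.45; never outward. A light spring and its weight (at its lower edge 0.2 N shut, 1 N open) shut it. A staple at its outer face's right end (20 mm proud, 155 mm above the bench) takes the bolt: bolted, it does not open
- bolt (a joint): travel (m) of the barrel bolt on the right jamb. 0 = shot home in the flap's staple, 0.030 = fully drawn. It slides along -y of the hold box (to the right seen from the robot) against about 1.5 N of friction and stays where it is left. The keeper stops it until swung up
- bolt_knob (a point): centre of the black ball (18 mm diameter) at the end of the bolt's handle, a level steel rod 10 mm thick that stands out of the bolt towards -x of the hold box. Shot home, the ball is at x = -57, y = -64, z = 155 mm of the hold box; it moves with the bolt
- keeper (a joint): angle (rad) of the red keeper, a right-angled catch turning on a level pin. 0 = arm level, its end standing against the bolt's handle so that the bolt cannot be drawn; it grows as the arm swings up and the thumb tab goes over to the right, to 1.5; the bolt is free from about 0.5. Friction 0.06 N m; it stays where it is left
- keeper_tab (a point): middle of the keeper's red thumb tab (26 mm along x, 8 along y, 28 high), upright at 0, then at x = -29, y = -122, z = 189 mm of the hold box. The keeper's pin is 34 mm straight below (y = -122, z = 155); the arm, 10 by 10 mm, runs from the pin 51 mm to +y at x = -16 to -26. Pushing the tab to -y of the hold box swings the arm up
- red_tub_mid (a point): centre (27.5 mm above its underside) of the closed tub with the RED lid, white body, 100 mm long (its x) by 60 mm wide (its y) by 55 mm high, 0.36 to 0.6 kg, loose on the bench, in any of three places
- blue_tub_mid (a point): the same kind of tub with a BLUE lid, stays where it is
- green_tub_mid (a point): the same kind of tub with a GREEN lid, stays where it is
- nut_basin: large blue basin heaped with nuts, 218 mm diameter, 75 mm high (heap 80 mm), origin under its centre, stays where it is
- shell_basin: smaller blue basin heaped with shells, 178 mm diameter, 65 mm high, origin under its centre, stays where it is
- steel_bowl: empty steel bowl, 116 mm diameter, 45 mm high, origin under its centre, stays where it is
- sample_jar: amber jar with white cap, 66 mm diameter, 95 mm high, origin under its centre, stays where it is
- scoop: small steel scoop with black handle lying flat, 56 mm wide, 26 mm high, from 108 mm behind its origin (handle, -x) to 73 mm ahead of it, stays where it is
- table_brush: hand brush lying flat, 200 mm long along its x, 42 mm wide, 20 mm high, stays where it is
Not all that is in view belongs to the job. Leave any black look-alike of the part that bears red_tub_mid alone.

How it is judged:
By the outcome, as a careful person would: the job done as asked, in the order asked, and still so for the second after the job is handed in, with the robot touching nothing.
It also fails if it takes over 67 s, if anything falls off the work surface, if the arm or the gripper's body presses on something with over 40 N, if the wrist force passes 120 N, or if a joint passes its speed limit or range.

## Working session

There is one attempt and no reset: what is moved stays moved. The work goes in short steps, Python scripts to look and compute and a shell command to move; the robot and the scene stay as the last step left them, time stands still between calls to the robot, and variables do not carry over. Pictures are saved under pics/ and viewed, and the job is handed in when it is done.

```bash
ls; mkdir -p pics
cat > h.py <<'E'
import numpy as np, cv2
from bench import r, optics
from scipy.spatial.transform import Rotation as R
def snap(name,fn):
    s=r.read_state(); im=optics.camera(name); cv2.imwrite('pics/'+fn,im[:,:,::-1]); return im,s
def model(name,s=None):
    m=optics.camera_model(name); K=np.array(m['camera_matrix']);d=np.array(m['dist'])
    if 'world_from_camera' in m: T=np.array(m['world_from_camera'])
    else:
        A=np.eye(4);A[:3,:3]=R.from_quat(s['eef_rot']).as_matrix();A[:3,3]=s['ee_pos'];T=A@np.array(m['tool_from_camera'])
    return K,d,T
def ray(M,uv):
    K,d,T=M; p=cv2.undistortPoints(np.array([[uv]],float),K,d)[0,0]
    return T[:3,3],T[:3,:3]@np.array([p[0],p[1],1.])
def onz(M,uv,z):
    o,v=ray(M,uv); return o+v*(z-o[2])/v[2]
def tri(rays):
    A=np.zeros((3,3));b=np.zeros(3)
    for o,v in rays:
        v=v/np.linalg.norm(v);P=np.eye(3)-np.outer(v,v);A+=P;b+=P@o
    return np.linalg.solve(A,b)
def proj(M,p):
    K,d,T=M; Ti=np.linalg.inv(T)
    return cv2.projectPoints(np.array([p],float),cv2.Rodrigues(Ti[:3,:3])[0],Ti[:3,3],K,d)[0][0,0]
E
python3 - <<'E'
from h import *
for n in ['scene','top','wrist']:
    im,s=snap(n,n+'0.png')
    K,d,T=model(n,s); print(n,K.round(1).tolist(),T.round(3).tolist())
print(s)
E
```

```text
pics
scene [[490.0, 0.0, 275.6], [0.0, 490.0, 205.1], [0.0, 0.0, 1.0]] [[-0.517, 0.732, -0.444, 1.219], [0.856, 0.45, -0.255, 0.469], [0.013, -0.512, -0.859, 1.547], [0.0, 0.0, 0.0, 1.0]]
top [[497.2, 0.0, 290.5], [0.0, 497.2, 212.9], [0.0, 0.0, 1.0]] [[-0.019, -0.996, 0.091, 0.34], [-1.0, 0.02, 0.005, 0.056], [-0.007, -0.091, -0.996, 1.837], [0.0, 0.0, 0.0, 1.0]]
wrist [[295.4, 0.0, 279.0], [0.0, 295.4, 212.0], [0.0, 0.0, 1.0]] [[0.261, -0.929, -0.262, 0.235], [-0.965, -0.252, -0.07, -0.584], [-0.001, 0.271, -0.962, 0.384], [0.0, 0.0, 0.0, 1.0]]
{'time': 0.1, 'joint_positions': array([ 1.28437094,  0.33280756, -0.06470327,  1.4608327 ,  0.02162276,
        1.34990151, -0.08850094]), 'joint_vel': array([ 1.31738449e-03, -1.79877438e-03, -1.63711936e-03, -1.67235086e-03,
       -2.37381262e-04,  2.42811100e-05,  3.47152319e-05]), 'joint_torque': array([ 9.08356669e-04, -6.24539638e+01,  2.43731128e-02, -3.90720284e+01,
       -6.13448233e-02,  3.65426356e-02,  1.22941955e-05]), 'ee_pos': array([ 0.16289533, -0.60307262,  0.23884596]), 'eef_rot': array([-0.70087707, -0.09344983,  0.70104731, -0.09258041]), 'ft_force': array([-0.42411957,  0.01257202,  0.01295071]), 'torque': array([-0.04301042,  0.0097283 ,  0.01042398]), 'width': 0.08684002323438357}
```

View pics/scene0.png

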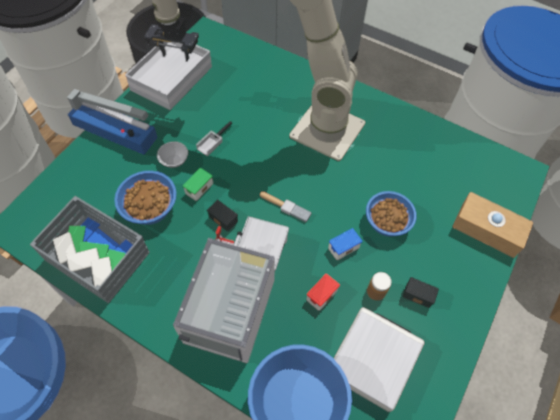

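View pics/top0.png

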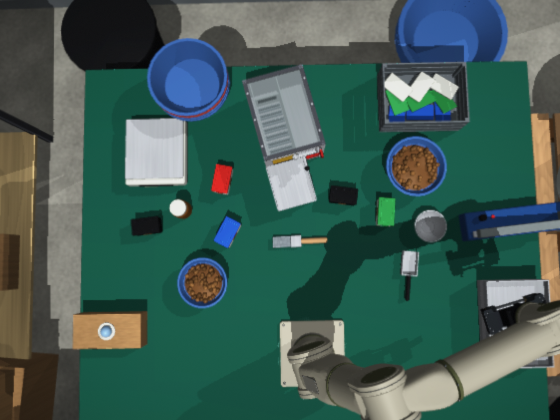

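View pics/wrist0.png

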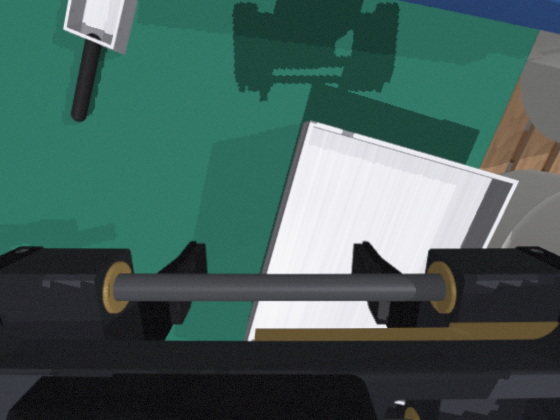

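The scene picture shows the red-lid tub at (323,291) and the box at (228,295). In the top picture the red tub is at (222,179), and the box's front face, bolt and keeper are near (295,158). Candidates in the top view: red lid (222,179), blue (228,232), green (386,211), black look-alikes (147,225) and (343,195). Only (222,179) fits the description.

Run:
```python
from h import *
a=cv2.imread('pics/top0.png');b=cv2.imread('pics/scene0.png')
c1=cv2.resize(a[135:215,200:350],None,fx=5,fy=5,interpolation=cv2.INTER_CUBIC)
cv2.imwrite('pics/c1.png',c1)
c2=cv2.resize(b[215:315,180:345],None,fx=4.8,fy=4.8,interpolation=cv2.INTER_CUBIC)
cv2.imwrite('pics/c2.png',c2)
for n,im in (('top',a),('scene',b)):
    M=model(n)
    hsv=cv2.cvtColor(im,cv2.COLOR_BGR2HSV)
    m=(((hsv[...,0]<6)|(hsv[...,0]>174))&(hsv[...,1]>150)&(hsv[...,2]>90)).astype(np.uint8)
    k,l,st,ce=cv2.connectedComponentsWithStats(m)
    for i in range(1,k):
        if st[i,4]>8:
            cn=cv2.findContours((l==i).astype(np.uint8),0,1)[0][0]
            rc=cv2.minAreaRect(cn)
            print(n,st[i],ce[i].round(1),rc,onz(M,ce[i],.055).round(4))
            if st[i,4]>150: 
                print([onz(M,p,.055).round(3).tolist() for p in cv2.boxPoints(rc)])
```

```text
top [207 101  13  11  13] [213.  106.5] ((213.267333984375, 106.32672882080078), (0.9850363731384277, 15.619864463806152), 50.710594177246094) [0.9029 0.3432 0.055 ]
top [306 150  18   9  55] [315.4 154.7] ((314.8219299316406, 156.3082275390625), (7.200170993804932, 16.634878158569336), 65.55604553222656) [ 0.7148 -0.0293  0.055 ]
top [211 164  21  30 456] [221.3 178.3] ((221.2692413330078, 178.6538543701172), (16.473756790161133, 28.240724563598633), 11.309932708740234) [0.6348 0.3142 0.055 ]
[[0.59, 0.354, 0.055], [0.691, 0.333, 0.055], [0.678, 0.274, 0.055], [0.577, 0.295, 0.055]]
scene [216 227   5   8  25] [218.1 230.3] ((218.10003662109375, 230.300048828125), (3.130495071411133, 7.602630138397217), 26.56505012512207) [ 0.6363 -0.0904  0.055 ]
scene [308 275  31  31 511] [322.7 290. ] ((323.0, 290.0), (18.384775161743164, 29.698484420776367), 45.0) [0.6399 0.3202 0.055 ]
[[0.68, 0.281, 0.055], [0.58, 0.304, 0.055], [0.599, 0.362, 0.055], [0.696, 0.338, 0.055]]
```

```bash
sleep 0
```

```text
(no output)
```

View pics/c1.png

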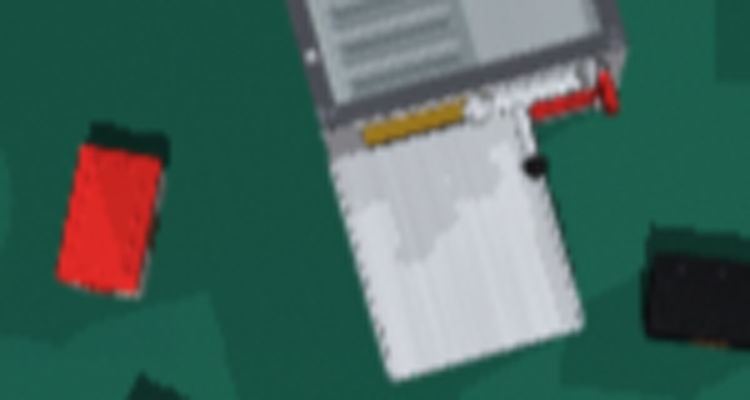

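View pics/c2.png

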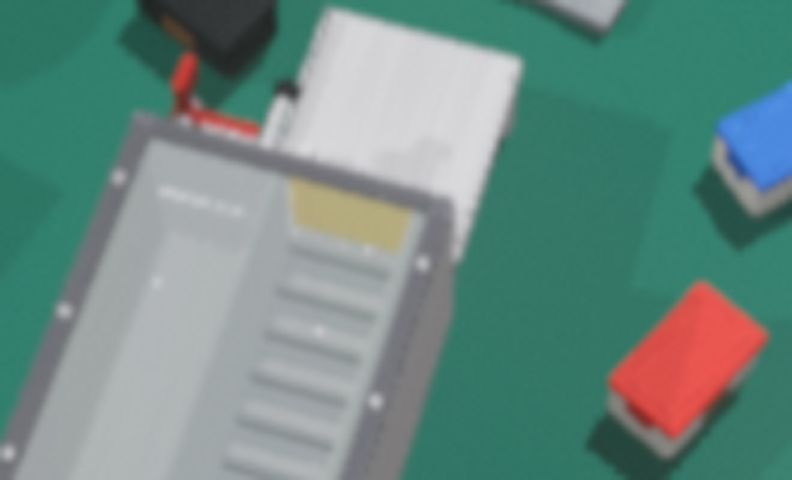

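The enlarged crops confirm it: red tub at top (222,178), white body, red lid. The keeper tab is at top (321.8,153.6), the black knob at (307,168), and the shelf's front corners at (278.6,211) and (316.4,200).

Run:
```python
from h import *
Mt,Ms=model('top'),model('scene')
knob=tri([ray(Mt,(307,168.2)),ray(Ms,(239.8,233.3))]);tab=tri([ray(Mt,(321.8,153.6)),ray(Ms,(218.5,230))])
print('knob',knob,'tab',tab)
a=onz(Mt,(278.6,211.2),.09);b=onz(Mt,(316.4,200),.09);print('shelf L/R',a,b,np.linalg.norm(a-b))
# scene shelf corners c2 (328,8) front R?, (522,62) front L
a2=onz(Ms,(180+522/4.8,215+62/4.8),.09);b2=onz(Ms,(180+328/4.8,215+8/4.8),.09);print(a2,b2,np.linalg.norm(a2-b2))
g=cv2.imread('pics/top0.png');c=cv2.resize(g[60:170,235:335],None,fx=5.4,fy=5.4,interpolation=cv2.INTER_CUBIC);cv2.imwrite('pics/c3.png',c)
```

```text
knob [0.64692129 0.00795659 0.14954878] tab [ 0.68839403 -0.04191973  0.18955428]
shelf L/R [0.50750336 0.10720957 0.09      ] [ 0.54462483 -0.02710725  0.09      ] 0.1393521119337707
[0.51802953 0.12042513 0.09      ] [ 0.55263126 -0.01914387  0.09      ] 0.1437942452037139
```

View pics/c3.png

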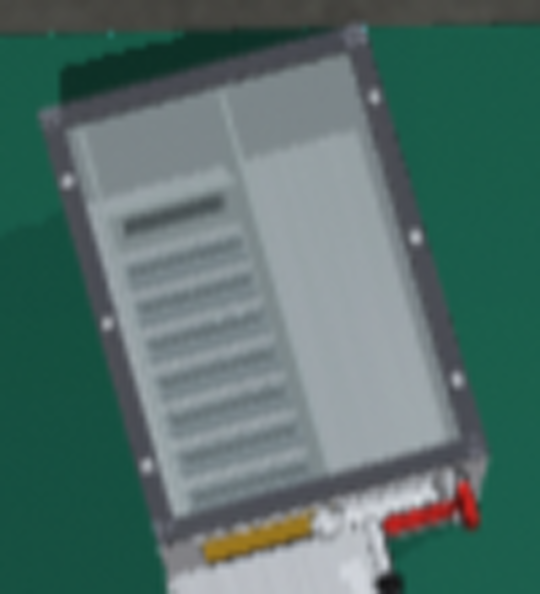

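```bash
cat >> h.py <<'E'
BO=np.array([.685,.084,0]);BY=np.radians(15.4)
def box(x,y,z): return BO+R.from_euler('z',BY).apply(np.array([x,y,z])/1000)
def tobox(p): return R.from_euler('z',-BY).apply(np.array(p)-BO)*1000
def go(p,jawyaw=None):
    s=r.read_state();T=R.from_quat(s['eef_rot']);M=T.as_matrix()
    jy=np.degrees(np.arctan2(M[1,1],M[0,1]))
    print('pos',s['ee_pos'].round(4),'box',tobox(s['ee_pos']).round(1),'jaw yaw',jy.round(2),'toolx',M[:,0].round(3),'w',round(s['width'],4),'F',s['ft_force'].round(1),'t',round(s['time'],2))
    if jawyaw is not None: print('spin (about down): ', ((jy-jawyaw+90)%180-90).round(2))
    print('delta cm',(T.inv().apply(np.array(p)-s['ee_pos'])*100).round(2), 'j',s['joint_positions'].round(2))
E
python3 - <<'E'
from h import *
g=lambda u,v:onz(model('top'),(235+u/5.4,60+v/5.4),.185)
for p in [(40,112),(367,27),(487,455),(162,543)]: print(tobox(g(*p)).round(1))
go(box(-41,-90,300),np.degrees(BY)+90)
E
```

```text
[292.   61.7 185. ]
[ 286.  -153.2  185. ]
[  -1.2 -145.7  185. ]
[  3.1  64.9 185. ]
pos [ 0.1629 -0.6031  0.239 ] box [-685.8 -523.8  239. ] jaw yaw -74.88 toolx [-0.     0.001 -1.   ] w 0.087 F [ 0.3 -0.6 -0.2] t 0.15
spin (about down):  -0.28
delta cm [ -6.06 -43.7  -64.27] j [ 1.28  0.33 -0.06  1.46  0.02  1.35 -0.09]
```

```bash
python3 -m inch '[{"translation":[-0.9,-3,-4.2],"spin":0},{"translation":[-0.9,-3,-4.2],"spin":0},{"translation":[-0.9,-3,-4.2],"spin":0},{"translation":[-0.9,-3,-4.2],"spin":0},{"translation":[-0.9,-3,-4.2],"spin":0},{"translation":[-0.9,-3,-4.2],"spin":0},{"translation":[-0.6,-3,-4.2],"spin":0},{"translation":[0,-3,-4.2],"spin":0},{"translation":[0,-3,-4.2],"spin":0},{"translation":[0,-3,-4.2],"spin":0},{"translation":[0,-3,-4.2],"spin":0},{"translation":[0,-3,-4.2],"spin":0},{"translation":[0,-3,-4.2],"spin":0}]' 1 30
python3 - <<'E'
from h import *
go(box(-41,-90,300),np.degrees(BY)+90)
snap('wrist','w1.png')
E
```

```text
time: 1.78
ee_pos: [0.5985, -0.072, 0.2983]
eef_rot: [-0.7, -0.09, 0.702, -0.089]
ft_force: [-0.6, -0.0, 0.3]
width: 0.0006
pos [ 0.5985 -0.072   0.2983] box [-124.9 -127.4  298.3] jaw yaw -75.46 toolx [-0.003  0.002 -1.   ] w 0.0006 F [-0.6 -0.   0.3] t 1.77
spin (about down):  -0.86
delta cm [-0.19 -3.87 -8.33] j [ 0.48  0.31 -0.56  1.4   0.16  1.48 -1.39]
```

View pics/w1.png

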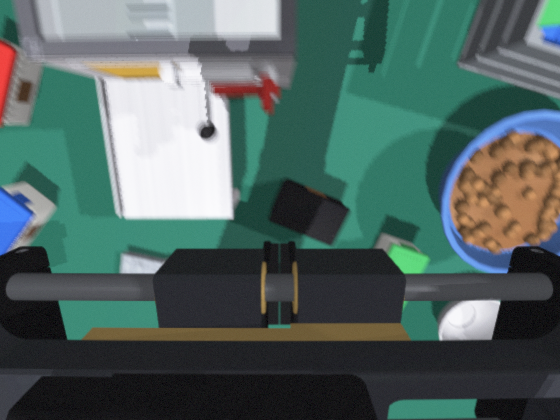

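The wrist view shows the knob at (207,130), the keeper tab at (268,93) and the shelf's front corners at (120,218) and (233,218). I'll check these against my box pose.

Run:
```python
from h import *
s=r.read_state();M=model('wrist',s)
for n,uv,z in [('knob',(207,130),.155),('tabtop',(268,78),.203),('tab mid',(268,93),.189),('FL',(120,218),.085),('FR',(233,218),.085)]:
    print(n,tobox(onz(M,uv,z)).round(1))
for p in [(-57,-64,155),(-29,-122,203),(-29,-122,189),(-165,70,85),(-165,-70,85)]: print(p,proj(M,box(*p)).round(1))
im=cv2.imread('pics/w1.png');cv2.imwrite('pics/c4.png',cv2.resize(im[50:230,80:320],None,fx=3.3,fy=3.3,interpolation=cv2.INTER_CUBIC))
```

```text
knob [-46.3 -52.4 155. ]
tabtop [  -8.9 -112.5  203. ]
tab mid [ -17.9 -111.8  189. ]
FL [-153.7   84.1   85. ]
FR [-154.4  -60.6   85. ]
(-57, -64, 155) [220.  141.5]
(-29, -122, 203) [280.7 106.2]
(-29, -122, 189) [280.8 107.5]
(-165, 70, 85) [132.2 226.4]
(-165, -70, 85) [240.7 225.9]
```

View pics/c4.png

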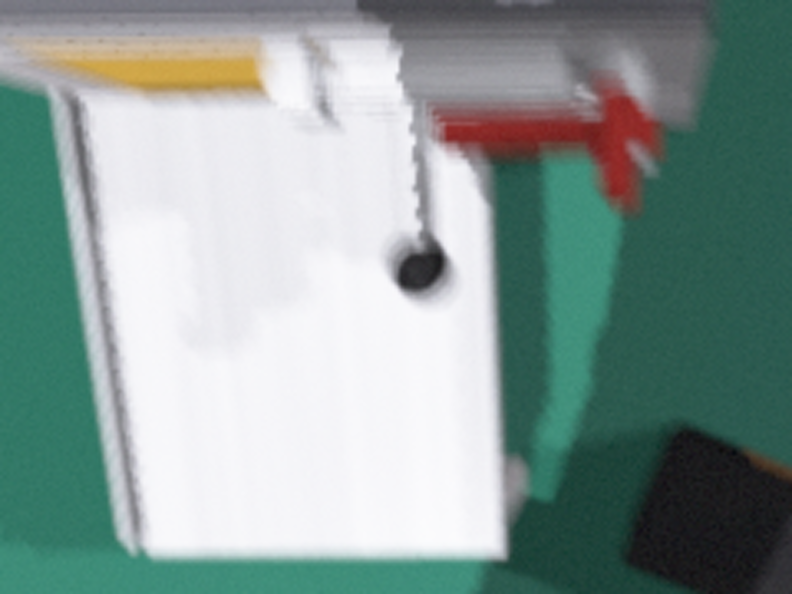

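Run:
```python
from h import *
im,s=snap('wrist','w2.png'); print(s['joint_vel'].round(4)); im,s=snap('wrist','w2.png');print(s['joint_vel'].round(4),s['ee_pos'])
M=model('wrist',s)
for p in [(-57,-64,155),(-29,-122,203),(-29,-122,189),(-165,70,85),(-165,-70,85)]: print(p,proj(M,box(*p)).round(1))
cv2.imwrite('pics/c5.png',cv2.resize(im[50:230,80:320,::-1],None,fx=3.3,fy=3.3,interpolation=cv2.INTER_CUBIC))
```

```text
[ 0.0399 -0.0482 -0.0047  0.0694 -0.0647 -0.0187  0.1356]
[ 0.0581 -0.0415  0.0578  0.0372 -0.0054  0.0068  0.0725] [ 0.5994593  -0.06669437  0.29750031]
(-57, -64, 155) [218.  139.2]
(-29, -122, 203) [278.5 103.3]
(-29, -122, 189) [278.7 104.7]
(-165, 70, 85) [130.5 224.6]
(-165, -70, 85) [239.2 224.2]
```

View pics/c5.png

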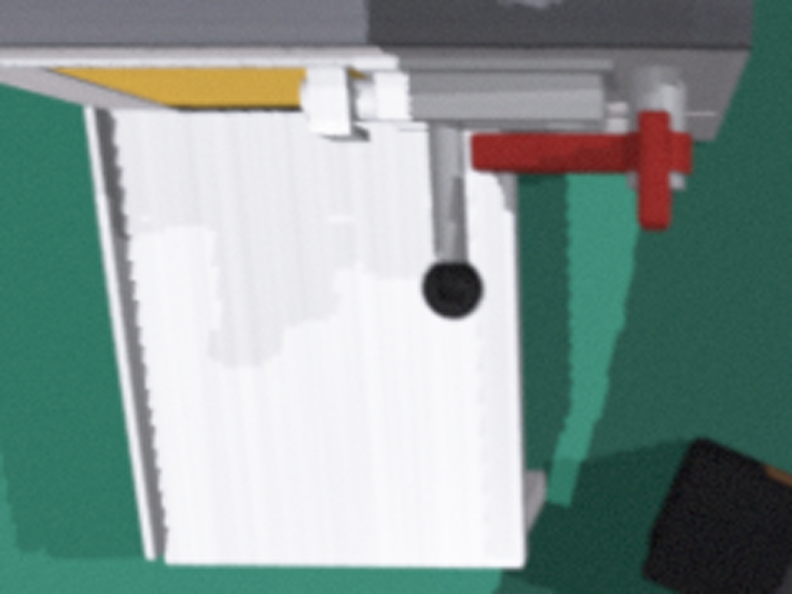

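```bash
sed -i 's/BO=np.array(.*);BY/BO=np.array([.6865,.0845,0]);BY/' h.py
python3 - <<'E'
from h import *
go(box(-41,-88,205),np.degrees(BY)+90)
E
```

```text
pos [ 0.5984 -0.0698  0.2976] box [-125.9 -125.4  297.6] jaw yaw -75.13 toolx [-0.004  0.004 -1.   ] w 0.0004 F [ 0.1 -0.  -0.8] t 1.93
spin (about down):  -0.53
delta cm [ 9.25 -3.77 -8.48] j [ 0.48  0.31 -0.56  1.4   0.16  1.48 -1.38]
```

```bash
python3 -m inch '[{"translation":[0,-1.3,-2.8],"spin":-0.5},{"translation":[0,-1.3,-2.8],"spin":0},{"translation":[0,-1.2,-2.8],"spin":0},{"translation":[2,0,0],"spin":0},{"translation":[2,0,0],"spin":0},{"translation":[2,0,0],"spin":0},{"translation":[0,0,0],"spin":0},{"translation":[0,0,0],"spin":0}]'
python3 - <<'E'
from h import *
go(box(-41,-88,205),np.degrees(BY)+90)
snap('wrist','w3.png')
E
```

```text
time: 2.92
ee_pos: [0.6695, -0.0195, 0.2354]
eef_rot: [-0.699, -0.09, 0.704, -0.091]
ft_force: [0.0, -0.1, -0.2]
width: 0.0002
pos [ 0.6695 -0.0195  0.2354] box [-44.  -95.8 235.4] jaw yaw -75.26 toolx [-0.007 -0.002 -1.   ] w 0.0002 F [ 0.  -0.1 -0.2] t 2.92
spin (about down):  -0.66
delta cm [ 3.03 -0.78 -0.31] j [ 0.34  0.5  -0.56  1.3   0.26  1.42 -1.51]
```

View pics/w3.png

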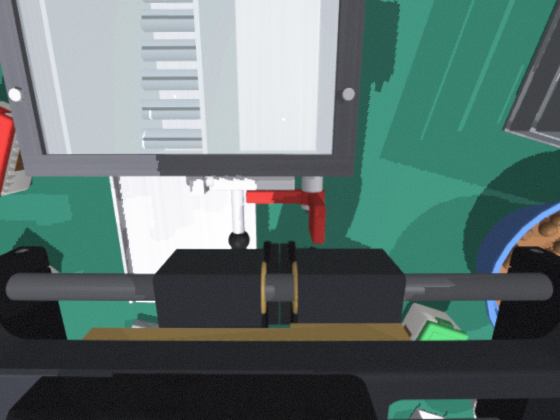

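The tab is at (317,218) and the knob at (239,240), with the closed fingers left of the tab, as planned. I'll descend to beside the tab.

```bash
python3 -m inch '[{"translation":[0.5,-0.8,-0.3],"spin":-0.6},{"translation":[1.3,0,0],"spin":0},{"translation":[1.3,0,0],"spin":0},{"translation":[0,0,0],"spin":0},{"translation":[0,0,0],"spin":0}]'
python3 - <<'E'
from h import *
go(box(-41,-100,205),np.degrees(BY)+90)
im,s=snap('wrist','w4.png');M=model('wrist',s)
for p in [(-29,-122,203),(-57,-64,155)]: print(proj(M,box(*p)))
T=R.from_quat(s['eef_rot'])
for dy in(-15,0,15): print(proj(M,s['ee_pos']+T.apply([.017,dy/1000,-.0095])))
E
```

```text
time: 3.6
ee_pos: [0.6704, -0.0104, 0.2029]
eef_rot: [-0.699, -0.094, 0.703, -0.095]
ft_force: [0.0, 0.2, -0.2]
width: 0.0003
pos [ 0.6704 -0.0104  0.2029] box [-40.7 -87.2 202.9] jaw yaw -74.6 toolx [-0.006 -0.002 -1.   ] w 0.0003 F [ 0.   0.2 -0.2] t 3.6
spin (about down):  -0.0
delta cm [-0.21  1.28  0.03] j [ 0.33  0.52 -0.56  1.35  0.27  1.36 -1.53]
[344.74926133 252.11313453]
[246.73510633 260.91117389]
[253.83419593 243.86747684]
[279.28069518 243.88000496]
[304.72686212 243.88468737]
```

View pics/w4.png

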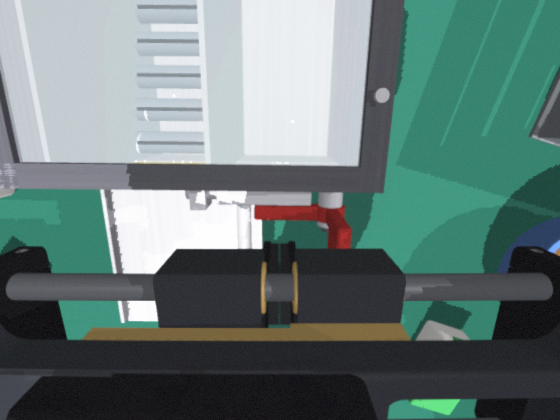

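```bash
python3 -m inch '[{"translation":[0,1,0],"spin":0},{"translation":[0,1,0],"spin":0},{"translation":[0,1,0],"spin":0},{"translation":[0.2,0.8,0],"spin":0},{"translation":[0.3,0.8,0],"spin":0},{"translation":[0.4,0.8,0],"spin":0},{"translation":[0.4,0.6,0],"spin":0},{"translation":[0.4,0.5,0],"spin":0},{"translation":[0.3,0.3,0],"spin":0},{"translation":[0,0,0],"spin":0},{"translation":[0,0,0],"spin":0}]'
python3 - <<'E'
from h import *
go(box(-41,-146,184),np.degrees(BY)+90)
snap('wrist','w5.png')
im,s=snap('scene','s5.png');cv2.imwrite('pics/s5c.png',cv2.resize(im[180:280,160:310,::-1],None,fx=5,fy=5,interpolation=cv2.INTER_CUBIC))
E
```

```text
time: 5.03
ee_pos: [0.6899, -0.081, 0.182]
eef_rot: [-0.699, -0.094, 0.703, -0.095]
ft_force: [0.1, 0.4, 0.3]
width: 0.0005
pos [ 0.6899 -0.081   0.182 ] box [ -40.6 -160.5  182. ] jaw yaw -74.64 toolx [-0.005 -0.002 -1.   ] w 0.0005 F [0.1 0.4 0.3] t 5.03
spin (about down):  -0.04
delta cm [-0.2  -1.45  0.04] j [ 0.4   0.58 -0.53  1.3   0.29  1.35 -1.42]
```

View pics/w5.png

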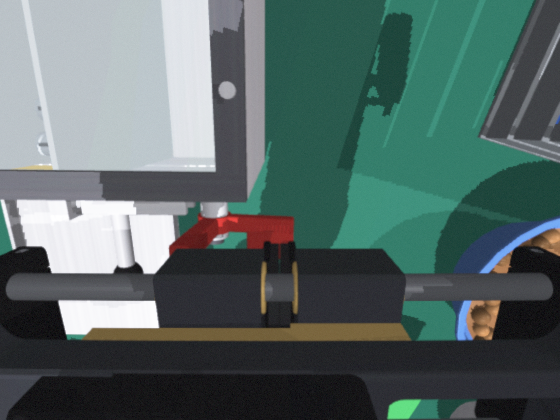

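View pics/s5c.png

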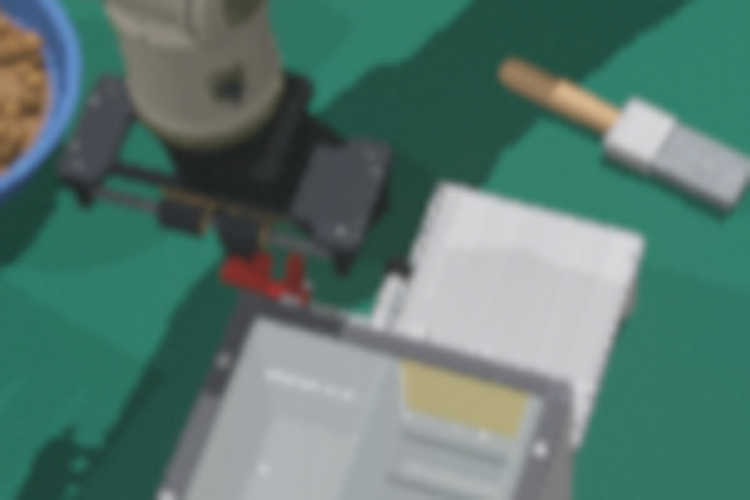

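```bash
python3 -m inch '[{"translation":[-2.5,0,0],"spin":0},{"translation":[-3,0,0],"spin":0},{"translation":[-3,0,1],"spin":0},{"translation":[0,-1.5,1],"spin":0},{"translation":[0,-1.5,1],"spin":0},{"translation":[0,0,0],"spin":0},{"translation":[0,0,0],"spin":0}]'
python3 - <<'E'
from h import *
im,s=snap('wrist','w6.png');M=model('wrist',s)
go(box(-57,-35,170),np.degrees(BY)+90)
cv2.imwrite('pics/w6c.png',cv2.resize(im[130:270,80:330,::-1],None,fx=3.2,fy=3.2,interpolation=cv2.INTER_CUBIC))
for a in (1.0,1.2,1.4,1.5):
    f=lambda q,t:box(-21 if q>0 else -29,-122+ (q*np.cos(a) if q>0 else 0)+(t*-np.sin(a)),155+(q*np.sin(a) if q>0 else 0)+t*np.cos(a))
    for nm,p in(('armend',f(51,0)),('tabend',f(-1,48))):
        uv=proj(M,p); print(a,nm,((uv-[80,130])*3.2).round())
E
```

```text
time: 6.0
ee_pos: [0.6528, -0.0597, 0.2705]
eef_rot: [-0.699, -0.094, 0.702, -0.095]
ft_force: [-1.1, 0.0, 0.8]
width: 0.0005
pos [ 0.6529 -0.0595  0.2704] box [ -70.7 -129.9  270.4] jaw yaw -74.62 toolx [-0.004 -0.003 -1.   ] w 0.0005 F [0.9 0.7 0.1] t 6.05
spin (about down):  -0.02
delta cm [10.02 -9.51 -1.41] j [ 0.41  0.45 -0.56  1.3   0.23  1.47 -1.43]
1.0 armend [481. 108.]
1.0 tabend [767. 132.]
1.2 armend [518. 111.]
1.2 tabend [779. 128.]
1.4 armend [561. 112.]
1.4 tabend [784. 123.]
1.5 armend [584. 112.]
1.5 tabend [783. 120.]
```

View pics/w6c.png

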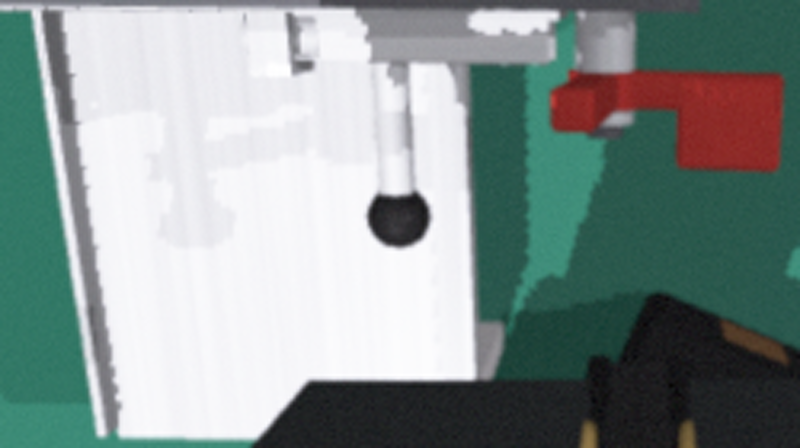

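Keeper arm end at (570,110) in the crop, which puts it near 1.4 rad. Next is the bolt.

```bash
python3 -m inch '[{"translation":[0,-2.4,-0.2],"spin":0},{"translation":[0,-2.4,-0.2],"spin":0},{"translation":[0,-2.2,-0.2],"spin":0},{"translation":[0,-2.2,-0.2],"spin":0},{"translation":[2,0,0],"spin":0},{"translation":[2,0,0],"spin":0},{"translation":[2,0,0],"spin":0},{"translation":[1.5,0,0],"spin":0},{"translation":[0,0,0],"spin":0},{"translation":[0,0,0],"spin":0}]'
python3 - <<'E'
from h import *
go(box(-61,-37,168),np.degrees(BY)+90)
E
```

```text
time: 7.3
ee_pos: [0.6346, 0.0453, 0.1931]
eef_rot: [-0.699, -0.098, 0.702, -0.096]
ft_force: [-0.3, 0.8, -0.6]
width: 0.0005
pos [0.6346 0.0453 0.1931] box [-60.4 -24.  193.1] jaw yaw -74.23 toolx [-0.004  0.001 -1.   ] w 0.0005 F [-0.3  0.8 -0.6] t 7.3
spin (about down):  0.37
delta cm [2.51 1.3  0.06] j [ 0.3   0.45 -0.59  1.46  0.25  1.31 -1.61]
```

```bash
python3 -m inch '[{"translation":[1.3,0,0],"spin":0},{"translation":[1.1,0,0],"spin":0},{"translation":[0,0,0],"spin":0},{"translation":[0,0.8,0],"spin":0},{"translation":[0,0.8,0],"spin":0},{"translation":[0,0.7,0],"spin":0},{"translation":[0,0.7,0],"spin":0},{"translation":[0,0.6,0],"spin":0},{"translation":[0,0.4,0],"spin":0},{"translation":[0,0,0],"spin":0},{"translation":[0,0,0],"spin":0}]'
python3 - <<'E'
from h import *
go(box(-61,-75,168),np.degrees(BY)+90)
im,s=snap('wrist','w7.png');M=model('wrist',s)
E
```

```text
time: 8.68
ee_pos: [0.6467, 0.0039, 0.1689]
eef_rot: [-0.7, -0.097, 0.701, -0.096]
ft_force: [-0.8, 0.1, 0.3]
width: 0.0005
pos [0.6467 0.0039 0.1689] box [-59.8 -67.2 168.9] jaw yaw -74.29 toolx [-0.002  0.002 -1.   ] w 0.0005 F [-0.8  0.1  0.3] t 8.68
spin (about down):  0.31
delta cm [0.09 0.78 0.13] j [ 0.35  0.49 -0.57  1.46  0.27  1.27 -1.55]
```

View pics/w7.png

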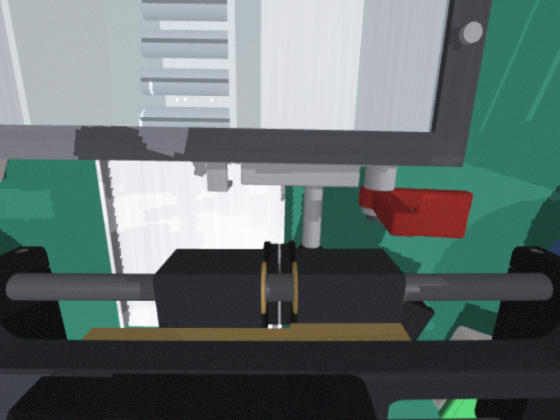

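```bash
python3 -m inch '[{"translation":[0,0.4,0],"spin":0},{"translation":[0,0.4,0],"spin":0},{"translation":[0,0.3,0],"spin":0},{"translation":[0,0,0],"spin":0}]'
python3 -m inch '[{"translation":[0,0.3,0],"spin":0},{"translation":[0,0.2,0],"spin":0}]'
python3 - <<'E'
from h import *
go(box(-61,-75,168),np.degrees(BY)+90)
E
```

```text
time: 9.22
ee_pos: [0.6488, -0.0037, 0.1688]
eef_rot: [-0.699, -0.1, 0.702, -0.096]
ft_force: [-1.2, 0.8, 0.8]
width: 0.0005
time: 9.48
ee_pos: [0.6489, -0.0044, 0.1688]
eef_rot: [-0.698, -0.103, 0.702, -0.095]
ft_force: [-5.0, 7.2, 2.5]
width: 0.0004
pos [ 0.6489 -0.0044  0.1688] box [-59.8 -75.7 168.8] jaw yaw -73.88 toolx [-0.008  0.011 -1.   ] w 0.0004 F [-5.   7.2  2.5] t 9.47
spin (about down):  0.72
delta cm [ 0.08 -0.07  0.11] j [ 0.36  0.5  -0.57  1.45  0.26  1.28 -1.52]
```

The force rose to about 9 N at the expected place, so the bolt is at its stop. I'll back off, rise and look.

```bash
python3 -m inch '[{"translation":[0,-1,0],"spin":0},{"translation":[0,-1,0],"spin":0},{"translation":[-2.5,0,0],"spin":0},{"translation":[-3,0,0],"spin":0},{"translation":[-3,0,2],"spin":0},{"translation":[-2,0,2],"spin":0},{"translation":[0,0,0],"spin":0},{"translation":[0,0,0],"spin":0}]' 0
python3 - <<'E'
from h import *
im,s=snap('wrist','w8.png');M=model('wrist',s)
go(box(-61,-75,168),np.degrees(BY)+90)
for y in (-64,-92,-94): print(proj(M,box(-57,y,155)))
E
```

```text
time: 10.48
ee_pos: [0.6054, 0.0027, 0.2766]
eef_rot: [-0.699, -0.101, 0.702, -0.096]
ft_force: [0.3, 0.9, 0.8]
width: 0.0728
pos [0.6054 0.0028 0.2766] box [-99.9 -57.2 276.6] jaw yaw -73.95 toolx [-0.005  0.006 -1.   ] w 0.0765 F [0.2 0.5 0.5] t 10.53
spin (about down):  0.65
delta cm [10.83  1.9  -3.9 ] j [ 0.4   0.34 -0.61  1.43  0.18  1.44 -1.5 ]
[288.18783437 165.35565229]
[319.33127945 165.75572707]
[321.55552649 165.78496244]
```

View pics/w8.png

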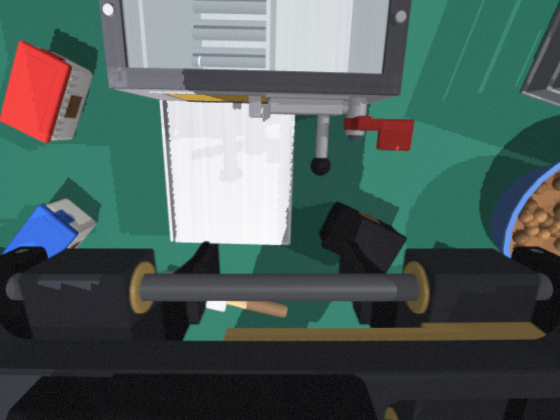

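The knob is at (321,165), matching the fully drawn position; keeper arm and tab are up. Next the tub at the left, (40,92).

Run:
```python
from h import *
go([.59,.318,.277],-102)
```

```text
pos [0.6054 0.0028 0.2766] box [-99.9 -57.2 276.6] jaw yaw -73.95 toolx [-0.005  0.006 -1.   ] w 0.0765 F [0.2 0.5 0.5] t 10.53
spin (about down):  28.05
delta cm [  0.17 -30.72  -7.23] j [ 0.4   0.34 -0.61  1.43  0.18  1.44 -1.5 ]
```

```bash
python3 -m inch '[{"translation":[0,-4.4,-1],"spin":0},{"translation":[0,-4.4,-1],"spin":0},{"translation":[0,-4.4,-1],"spin":0},{"translation":[0,-4.4,-1],"spin":0},{"translation":[0,-4.2,-1],"spin":0},{"translation":[0,-4,-1],"spin":0},{"translation":[0,-2,-0.5],"spin":0},{"translation":[0,0,0],"spin":9},{"translation":[0,0,0],"spin":9},{"translation":[0,0,0],"spin":9},{"translation":[0,0,0],"spin":0},{"translation":[0,0,0],"spin":0}]'
python3 - <<'E'
from h import *
im,s=snap('wrist','w9.png');M=model('wrist',s)
go([.637,.317,.277],-102)
b=cv2.cvtColor(im,cv2.COLOR_RGB2HSV)
m=(((b[...,0]<6)|(b[...,0]>174))&(b[...,1]>140)&(b[...,2]>80)).astype(np.uint8);m[245:]=0
cn=max(cv2.findContours(m,0,1)[0],key=cv2.contourArea);rc=cv2.minAreaRect(cn);print(rc)
ap=cv2.approxPolyDP(cn,4,True)[:,0];print(ap.tolist())
P=np.array([onz(M,p,.055)[:2]*1000 for p in cn[:,0]],np.float32);q=cv2.minAreaRect(P);print('lid world',q,cv2.boxPoints(q))
E
```

```text
time: 12.02
ee_pos: [0.591, 0.2998, 0.2614]
eef_rot: [-0.695, 0.07, 0.712, 0.071]
ft_force: [-1.1, 0.4, 0.1]
width: 0.087
pos [0.5909 0.2998 0.2614] box [-35.  232.9 261.4] jaw yaw -101.43 toolx [-0.024  0.003 -1.   ] w 0.0872 F [-0.6  0.8  0.3] t 12.07
spin (about down):  0.57
delta cm [-1.66 -2.6  -4.13] j [-0.12  0.49 -0.61  1.27  0.25  1.48 -2.47]
((256.5, 152.0), (86.0, 51.0), 90.0)
[[232, 110], [234, 194], [280, 195], [282, 112]]
lid world ((636.8107299804688, 317.00262451171875), (58.86146545410156, 99.22854614257812), 78.61492919921875) [[582.36304 297.94495]
 [679.63904 278.35706]
 [691.2584  336.0603 ]
 [593.9824  355.6482 ]]
```

View pics/w9.png

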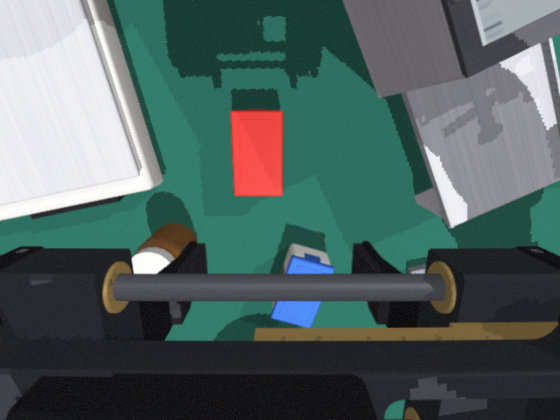

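Run:
```python
from h import *
Mt=model('top');p=onz(Mt,(179,207.5),.095);print('jar',p)
d=p-np.array([.6368,.317,.095]);a=np.radians(-11.4)
print('along tub x',d@[np.cos(a),np.sin(a),0],'along tub y',d@[-np.sin(a),np.cos(a),0])
p=onz(Mt,(155,152),.04);print('white tray',p)
go([.6368,.317,.12],-101.4)
```

```text
jar [0.5271317  0.45861375 0.095     ]
along tub x -0.1354956740498537 along tub y 0.11714313322886746
white tray [0.74047333 0.56055383 0.04      ]
pos [0.5909 0.2998 0.2614] box [-35.  232.9 261.4] jaw yaw -101.43 toolx [-0.024  0.003 -1.   ] w 0.0872 F [-0.6  0.8  0.3] t 12.07
spin (about down):  -0.03
delta cm [14.03 -2.62 -4.5 ] j [-0.12  0.49 -0.61  1.27  0.25  1.48 -2.47]
```

```bash
python3 -m inch '[{"translation":[0,-1.3,-2.2],"spin":0},{"translation":[0,-1.3,-2.2],"spin":0},{"translation":[3,0,0],"spin":0},{"translation":[4,0,0],"spin":0},{"translation":[4,0,0],"spin":0},{"translation":[1,0,0],"spin":0},{"translation":[0,0,0],"spin":0},{"translation":[0,0,0],"spin":0}]'
python3 - <<'E'
from h import *
go([.6368,.317,.036],-101.4)
E
```

```text
time: 13.08
ee_pos: [0.6399, 0.3179, 0.1396]
eef_rot: [-0.696, 0.064, 0.712, 0.067]
ft_force: [0.1, 0.0, -0.2]
width: 0.087
pos [0.6399 0.3179 0.1396] box [ 17.  237.4 139.6] jaw yaw -100.68 toolx [-0.021  0.006 -1.   ] w 0.087 F [ 0.1  0.  -0.2] t 13.07
spin (about down):  0.72
delta cm [10.36  0.17  0.06] j [-0.16  0.67 -0.57  1.26  0.33  1.32 -2.47]
```

```bash
python3 -m inch '[{"translation":[3,0.1,0],"spin":0.7},{"translation":[3,0.1,0],"spin":0},{"translation":[2.2,0,0],"spin":0},{"translation":[1.2,0,0],"spin":0},{"translation":[0.5,0,0],"spin":0},{"translation":[0,0,0],"spin":0},{"translation":[0,0,0],"spin":0}]'
python3 - <<'E'
from h import *
go([.6368,.317,.036],-101.4)
E
```

```text
time: 13.95
ee_pos: [0.6426, 0.3198, 0.0475]
eef_rot: [-0.7, 0.066, 0.707, 0.074]
ft_force: [0.2, -0.1, 0.0]
width: 0.0871
pos [0.6426 0.3198 0.0475] box [ 20.2 238.5  47.5] jaw yaw -101.39 toolx [-0.008  0.013 -1.   ] w 0.0871 F [ 0.2 -0.1  0. ] t 13.95
spin (about down):  0.01
delta cm [1.16 0.4  0.51] j [-0.17  0.75 -0.54  1.34  0.37  1.15 -2.51]
```

```bash
python3 -m inch '[{"translation":[0.5,0.4,0.4],"spin":0},{"translation":[0.6,0,0],"spin":0},{"translation":[0,0,0],"spin":0},{"translation":[0,0,0],"spin":0}]'
python3 -m inch '[{"translation":[0,0,0],"spin":0},{"translation":[0,0,0],"spin":0},{"translation":[0,0,0],"spin":0},{"translation":[0,0,0],"spin":0},{"translation":[0,0,0],"spin":0},{"translation":[0,0,0],"spin":0}]' 1 25
python3 - <<'E'
from h import *
go([.6368,.317,.036],-101.4)
E
```

```text
time: 14.45
ee_pos: [0.6379, 0.3167, 0.0368]
eef_rot: [-0.701, 0.066, 0.707, 0.075]
ft_force: [0.5, 0.3, 0.4]
width: 0.0868
time: 15.2
ee_pos: [0.6381, 0.3167, 0.037]
eef_rot: [-0.701, 0.066, 0.706, 0.075]
ft_force: [-0.1, -0.8, 0.4]
width: 0.0585
pos [0.6381 0.3167 0.037 ] box [ 15.  236.7  37. ] jaw yaw -101.4 toolx [-0.007  0.014 -1.   ] w 0.0585 F [-0.1 -0.8  0.4] t 15.2
spin (about down):  0.0
delta cm [ 0.1  -0.01  0.13] j [-0.17  0.74 -0.54  1.37  0.38  1.13 -2.51]
```

```bash
python3 -m inch '[{"translation":[-2,0,0],"spin":0},{"translation":[-4,0,0],"spin":0},{"translation":[-4,0,0],"spin":0},{"translation":[-4,0,0],"spin":0},{"translation":[-3,0,0],"spin":0},{"translation":[-1,0,0],"spin":0},{"translation":[0,0,0],"spin":-9},{"translation":[0,0,0],"spin":-9},{"translation":[0,0,0],"spin":-8},{"translation":[0,0,0],"spin":0},{"translation":[0,0,0],"spin":0}]'
python3 - <<'E'
from h import *
go(box(-112,0,.21e3),np.degrees(BY)-90)
snap('scene','s10.png')
E
```

```text
time: 16.58
ee_pos: [0.6357, 0.3126, 0.2221]
eef_rot: [-0.696, -0.098, 0.706, -0.09]
ft_force: [-0.2, -0.3, -5.3]
width: 0.0588
pos [0.6357 0.3126 0.2221] box [ 11.6 233.4 222.1] jaw yaw -74.75 toolx [-0.016  0.009 -1.   ] w 0.0588 F [-0.2 -0.3 -5.3] t 16.57
spin (about down):  -0.15
delta cm [ 1.07 23.39 12.29] j [-0.11  0.62 -0.66  1.19  0.35  1.46 -2.02]
```

View pics/s10.png

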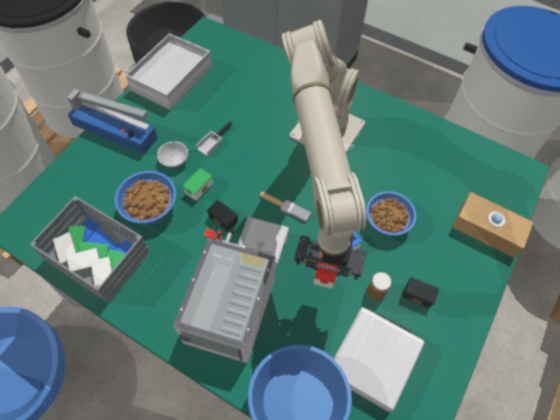

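The tub is held at (326,272), about 0.54 kg by the wrist force. Now I'll carry it to above the shelf.

```bash
python3 -m inch '[{"translation":[0,2,2.5],"spin":0},{"translation":[0,3,2.5],"spin":0},{"translation":[0,3.5,2],"spin":0},{"translation":[0,3.5,1.5],"spin":0},{"translation":[0,3.5,1.2],"spin":0},{"translation":[0,3.5,1],"spin":0},{"translation":[0,2.5,0.8],"spin":0},{"translation":[0,1,0],"spin":0},{"translation":[0,0,0],"spin":0},{"translation":[0,0,0],"spin":0}]'
python3 - <<'E'
from h import *
go(box(-112,0,.13e3),np.degrees(BY)-90)
E
```

```text
time: 17.88
ee_pos: [0.5795, 0.0609, 0.2201]
eef_rot: [-0.696, -0.093, 0.706, -0.085]
ft_force: [-0.3, 0.5, -5.0]
width: 0.058
pos [0.5795 0.0609 0.2201] box [-109.5    5.6  220.1] jaw yaw -75.57 toolx [-0.015  0.009 -1.   ] w 0.058 F [-0.3  0.5 -5. ] t 17.88
spin (about down):  -0.97
delta cm [9.01 0.69 0.13] j [ 0.35  0.33 -0.65  1.56  0.19  1.33 -1.64]
```

```bash
python3 -m inch '[{"translation":[2.5,0.6,0.1],"spin":-1},{"translation":[3,0,0],"spin":0},{"translation":[2,0,0],"spin":0},{"translation":[0.9,0,0],"spin":0},{"translation":[0,0,0],"spin":0},{"translation":[0,0,0],"spin":0}]'
python3 - <<'E'
from h import *
go(box(-112,0,.118e3),np.degrees(BY)-90)
E
```

```text
time: 18.62
ee_pos: [0.5795, 0.064, 0.1357]
eef_rot: [-0.696, -0.103, 0.704, -0.093]
ft_force: [0.2, 0.1, -5.3]
width: 0.0583
pos [0.5795 0.064  0.1357] box [-108.6    8.7  135.7] jaw yaw -74.04 toolx [-0.013  0.013 -1.   ] w 0.0583 F [ 0.2  0.1 -5.3] t 18.62
spin (about down):  0.56
delta cm [1.76 0.89 0.34] j [ 0.34  0.4  -0.64  1.66  0.24  1.17 -1.65]
```

```bash
python3 -m inch '[{"translation":[0,0.9,0.2],"spin":0.5},{"translation":[0.5,0,0],"spin":0},{"translation":[0.5,0,0],"spin":0},{"translation":[0,0,0],"spin":0},{"translation":[0,0,0],"spin":0}]'
python3 - <<'E'
from h import *
go(box(-112,0,.118e3),np.degrees(BY)-90)
E
```

```text
time: 19.25
ee_pos: [0.5809, 0.054, 0.1264]
eef_rot: [-0.698, -0.1, 0.704, -0.09]
ft_force: [-0.1, 0.8, -5.1]
width: 0.0583
pos [0.5809 0.054  0.1264] box [-109.9   -1.4  126.4] jaw yaw -74.63 toolx [-0.01   0.013 -1.   ] w 0.0583 F [-0.1  0.8 -5.1] t 19.25
spin (about down):  -0.03
delta cm [ 0.84 -0.12  0.2 ] j [ 0.35  0.41 -0.63  1.67  0.24  1.15 -1.65]
```

```bash
python3 -m inch '[{"translation":[0.5,-0.1,0],"spin":0},{"translation":[0.3,0,0],"spin":0},{"translation":[0,0,0],"spin":0}]'
python3 -m inch '[{"translation":[0.2,0,0],"spin":0},{"translation":[0.1,0,0],"spin":0},{"translation":[0,0,0],"spin":0}]'
```

```text
time: 19.62
ee_pos: [0.5804, 0.0554, 0.1178]
eef_rot: [-0.698, -0.1, 0.704, -0.09]
ft_force: [0.2, 0.2, -5.4]
width: 0.0586
time: 20.0
ee_pos: [0.5812, 0.0557, 0.1172]
eef_rot: [-0.698, -0.099, 0.703, -0.09]
ft_force: [0.1, 0.5, -5.0]
width: 0.0582
```

```bash
python3 -m inch '[{"translation":[0.3,0,0],"spin":0},{"translation":[0,0,0],"spin":0},{"translation":[0,0,0],"spin":0}]'
python3 -m inch '[{"translation":[0.3,0,0],"spin":0},{"translation":[0,0,0],"spin":0}]'
```

```text
time: 20.38
ee_pos: [0.5818, 0.0559, 0.1169]
eef_rot: [-0.699, -0.099, 0.702, -0.09]
ft_force: [-0.5, -0.3, -5.2]
width: 0.0586
time: 20.62
ee_pos: [0.5822, 0.056, 0.117]
eef_rot: [-0.699, -0.098, 0.702, -0.091]
ft_force: [-0.1, -0.1, -5.8]
width: 0.0584
```

```bash
python3 -m inch '[{"translation":[0.4,0,0],"spin":0},{"translation":[0.4,0,0],"spin":0}]'
python3 - <<'E'
from h import *
snap('scene','s11.png');im,s=snap('wrist','w11.png')
go(box(-112,0,.118e3),np.degrees(BY)-90); print(s['joint_vel'].round(4))
E
```

```text
time: 20.88
ee_pos: [0.583, 0.0561, 0.1159]
eef_rot: [-0.7, -0.097, 0.701, -0.092]
ft_force: [-23.0, -5.4, 43.5]
width: 0.0586
pos [0.583  0.0561 0.1158] box [-1.073e+02  1.000e-01  1.158e+02] jaw yaw -74.65 toolx [-0.002  0.007 -1.   ] w 0.0589 F [-19.5  -4.2  39. ] t 20.98
spin (about down):  -0.05
delta cm [-0.22  0.01  0.47] j [ 0.34  0.42 -0.63  1.69  0.26  1.12 -1.66]
[ 0.0004 -0.0015  0.001   0.0006 -0.002  -0.0021  0.0012]
```

View pics/s11.png

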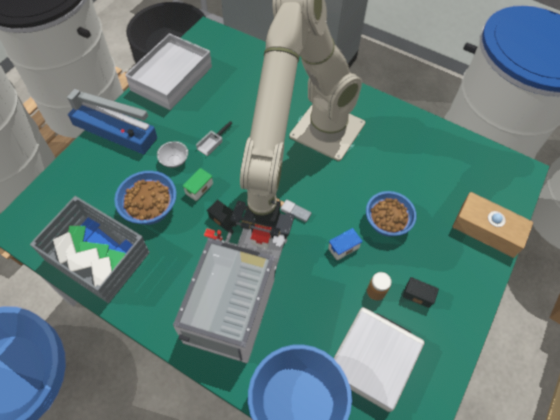

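View pics/w11.png

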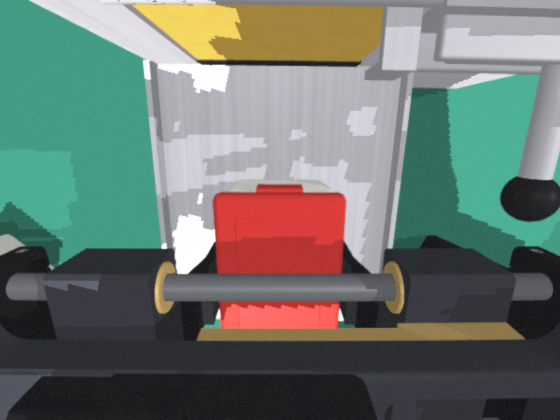

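The tub is on the shelf, square and centred (lid 216–345 between lips 158 and 400). The press reads 43 N through the tub, so I'll relieve it and release.

```bash
python3 -m inch '[{"translation":[-0.1,0,0],"spin":0},{"translation":[0,0,0],"spin":0}]'
python3 -m inch '[{"translation":[0,0,0],"spin":0},{"translation":[0,0,0],"spin":0},{"translation":[0,0,0],"spin":0},{"translation":[0,0,0],"spin":0},{"translation":[-2,0,0],"spin":0},{"translation":[-3,0,0],"spin":0},{"translation":[-3,0,0],"spin":0},{"translation":[0,0,0],"spin":0},{"translation":[0,0,0],"spin":0}]' 0
python3 - <<'E'
from h import *
im,s=snap('wrist','w12.png');M=model('wrist',s)
go(box(-185,0,200),np.degrees(BY)-90)
E
```

```text
time: 21.22
ee_pos: [0.5831, 0.0561, 0.1169]
eef_rot: [-0.701, -0.097, 0.701, -0.092]
ft_force: [0.2, -0.5, -5.4]
width: 0.0581
time: 22.35
ee_pos: [0.5845, 0.0561, 0.204]
eef_rot: [0.702, 0.098, -0.699, 0.092]
ft_force: [-0.2, 0.0, 0.1]
width: 0.0873
pos [0.5846 0.0562 0.2041] box [-1.057e+02 -2.000e-01  2.041e+02] jaw yaw -74.62 toolx [ 0.003  0.009 -1.   ] w 0.0871 F [-0.1 -0.5  0.3] t 22.4
spin (about down):  -0.02
delta cm [ 0.37 -0.02  7.93] j [ 0.36  0.34 -0.65  1.59  0.2   1.28 -1.62]
```

View pics/w12.png

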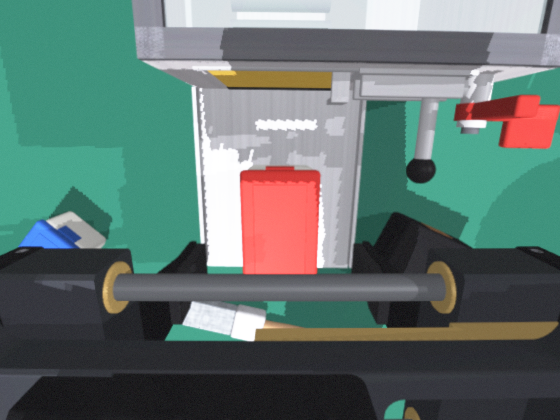

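Tub released upright at (280,222), centred between the lips. I'll set the fingers to a narrow gap and go behind it.

```bash
python3 -m inch '[{"translation":[0,0,2.7],"spin":0},{"translation":[0,0,2.7],"spin":0},{"translation":[0,0,2.5],"spin":0},{"translation":[1.5,0,0],"spin":0},{"translation":[2,0,0],"spin":0},{"translation":[1.5,0,0],"spin":0},{"translation":[0,0,0],"spin":0},{"translation":[0,0,0],"spin":0}]' 0.8
python3 - <<'E'
from h import *
go(box(-185,0,140),np.degrees(BY)-90)
E
```

```text
time: 23.4
ee_pos: [0.5054, 0.0358, 0.1479]
eef_rot: [-0.7, -0.099, 0.701, -0.091]
ft_force: [0.3, -0.3, -0.0]
width: 0.0194
pos [0.5054 0.0358 0.1479] box [-187.6    1.1  147.9] jaw yaw -74.57 toolx [-0.003  0.01  -1.   ] w 0.0194 F [ 0.3 -0.3 -0. ] t 23.4
spin (about down):  0.03
delta cm [ 0.79  0.12 -0.26] j [ 0.45  0.21 -0.67  1.85  0.13  1.13 -1.56]
```

```bash
python3 -m inch '[{"translation":[0.7,0.1,0],"spin":0},{"translation":[0,0,0],"spin":0},{"translation":[0,0,-1],"spin":0},{"translation":[0,0,-1.2],"spin":0},{"translation":[0,0,-1.2],"spin":0},{"translation":[0,0,-1.2],"spin":0},{"translation":[0,0,-0.8],"spin":0},{"translation":[0,0,0],"spin":0}]'
python3 - <<'E'
from h import *
go(box(-25,0,141),np.degrees(BY)-90)
snap('wrist','w13.png')
E
```

```text
time: 24.4
ee_pos: [0.5599, 0.0492, 0.1412]
eef_rot: [-0.698, -0.098, 0.704, -0.091]
ft_force: [-0.1, -0.0, 0.6]
width: 0.0176
pos [0.5599 0.0492 0.1412] box [-131.4   -0.4  141.2] jaw yaw -74.65 toolx [-0.01   0.007 -1.   ] w 0.0176 F [-0.1 -0.   0.6] t 24.4
spin (about down):  -0.05
delta cm [ -0.06  -0.05 -10.64] j [ 0.38  0.35 -0.65  1.72  0.22  1.16 -1.63]
```

View pics/w13.png

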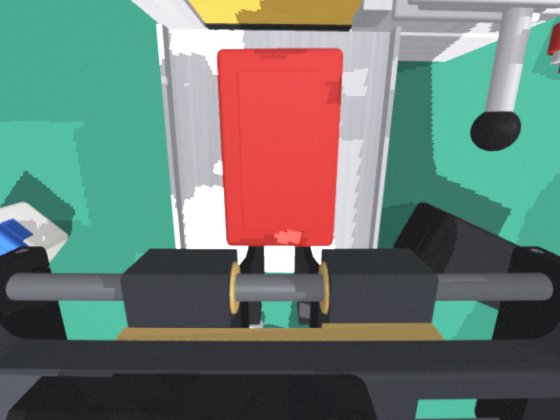

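The tub is being pushed straight, with the lid's rear edge at (280,243) on the fingers and its front just short of the flap.

```bash
python3 -m inch '[{"translation":[0,0,-0.8],"spin":0},{"translation":[0,0,-1.1],"spin":0},{"translation":[0,0,-1.1],"spin":0},{"translation":[0,0,-1.1],"spin":0},{"translation":[0,0,-0.8],"spin":0},{"translation":[0,0,0],"spin":0}]'
python3 - <<'E'
from h import *
go(box(-25,0,141),np.degrees(BY)-90)
snap('wrist','w14.png')
E
```

```text
time: 25.2
ee_pos: [0.6038, 0.0608, 0.1411]
eef_rot: [-0.693, -0.096, 0.709, -0.092]
ft_force: [0.5, -0.2, -0.4]
width: 0.0173
pos [0.6038 0.0608 0.1411] box [-86.   -0.9 141.1] jaw yaw -74.73 toolx [-0.022  0.002 -1.   ] w 0.0173 F [ 0.5 -0.2 -0.4] t 25.2
spin (about down):  -0.13
delta cm [-0.12 -0.11 -6.1 ] j [ 0.31  0.45 -0.63  1.58  0.27  1.22 -1.67]
```

View pics/w14.png

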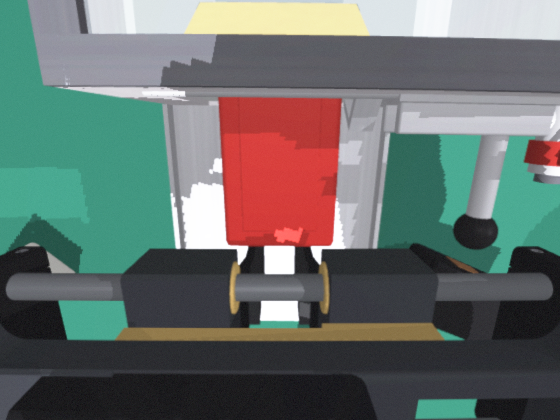

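The flap (280,20) has swung open over the tub. I'll continue.

```bash
python3 -m inch '[{"translation":[-0.1,0.1,-0.8],"spin":0},{"translation":[-0.1,0,-1],"spin":0},{"translation":[0,0,-1],"spin":0},{"translation":[0,0,-0.8],"spin":0},{"translation":[0,0,-0.5],"spin":0},{"translation":[0,0,0],"spin":0}]'
python3 - <<'E'
from h import *
go(box(-25,0,142),np.degrees(BY)-90)
snap('wrist','w15.png')
E
```

```text
time: 26.0
ee_pos: [0.6417, 0.0698, 0.1417]
eef_rot: [-0.69, -0.095, 0.711, -0.093]
ft_force: [-1.3, -0.7, -0.3]
width: 0.0173
pos [0.6417 0.0698 0.1417] box [-47.1  -2.3 141.7] jaw yaw -74.78 toolx [-0.03  -0.001 -1.   ] w 0.0173 F [-1.3 -0.7 -0.3] t 26.0
spin (about down):  -0.18
delta cm [-0.09 -0.24 -2.21] j [ 0.26  0.54 -0.61  1.47  0.3   1.26 -1.68]
```

View pics/w15.png

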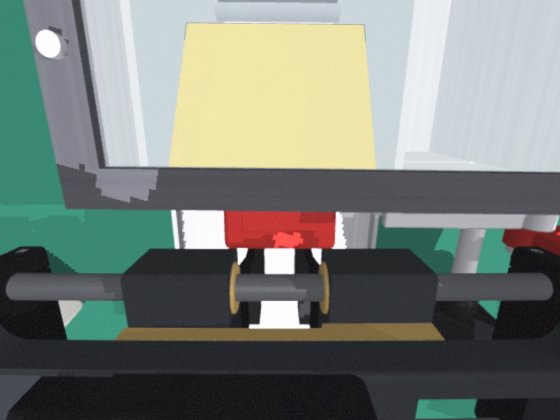

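The tub's middle is about 12 mm past the sill and the flap is held open. A little further, a bit higher, to tip it onto the rollers.

```bash
python3 -m inch '[{"translation":[-0.1,-0.2,-0.7],"spin":0},{"translation":[-0.1,0,-0.7],"spin":0},{"translation":[0,0,-0.7],"spin":0},{"translation":[0,0,-0.4],"spin":0},{"translation":[0,0,0],"spin":0}]'
python3 - <<'E'
from h import *
go(box(-25,0,142),np.degrees(BY)-90)
snap('wrist','w16.png')
E
```

```text
time: 26.68
ee_pos: [0.6672, 0.079, 0.1433]
eef_rot: [-0.691, -0.095, 0.711, -0.093]
ft_force: [-0.6, 0.6, -0.8]
width: 0.0176
pos [0.6672 0.079  0.1433] box [-20.1  -0.2 143.3] jaw yaw -74.78 toolx [-0.029 -0.001 -1.   ] w 0.0176 F [-0.6  0.6 -0.8] t 26.68
spin (about down):  -0.18
delta cm [ 0.14 -0.02  0.49] j [ 0.23  0.59 -0.6   1.39  0.32  1.29 -1.69]
```

View pics/w16.png

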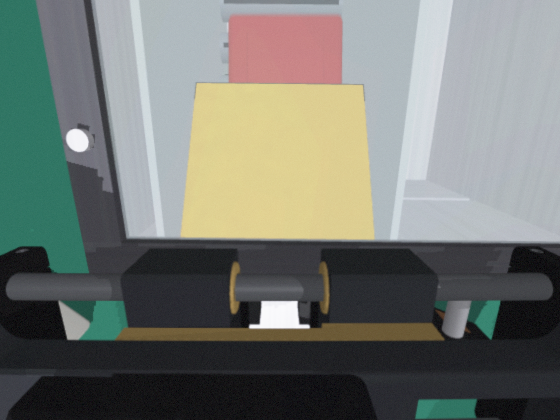

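The tub (285,50) has tipped onto the rollers and is running down. I'll back out along the shelf, then rise and look.

```bash
python3 -m inch '[{"translation":[0,0,0],"spin":0},{"translation":[0,0,1.5],"spin":0},{"translation":[0,0,3],"spin":0},{"translation":[0,0,4],"spin":0},{"translation":[-3,0,2],"spin":0},{"translation":[-4,0,0],"spin":0},{"translation":[-4,0,0],"spin":0},{"translation":[0,0,0],"spin":0},{"translation":[0,0,0],"spin":0},{"translation":[0,0,0],"spin":0}]'
python3 - <<'E'
from h import *
im,s=snap('wrist','w17.png');go(box(-100,0,250))
M=model('wrist',s);print(proj(M,box(-57,-94,155)))
im,s=snap('scene','s17.png')
cv2.imwrite('pics/s17c.png',cv2.resize(im[190:360,160:330,::-1],None,fx=3.5,fy=3.5,interpolation=cv2.INTER_CUBIC))
E
```

```text
time: 27.98
ee_pos: [0.5633, 0.0494, 0.2577]
eef_rot: [-0.69, -0.094, 0.712, -0.093]
ft_force: [-0.6, 0.2, -0.4]
width: 0.0174
pos [0.5633 0.0494 0.2575] box [-128.1   -1.1  257.5] jaw yaw -74.85 toolx [-0.031 -0.003 -1.   ] w 0.0173 F [-0.4  0.7 -0.1] t 28.02
delta cm [ 0.67 -0.12 -2.84] j [ 0.38  0.28 -0.66  1.54  0.17  1.41 -1.6 ]
[395.17011319 129.43045404]
```

View pics/w17.png

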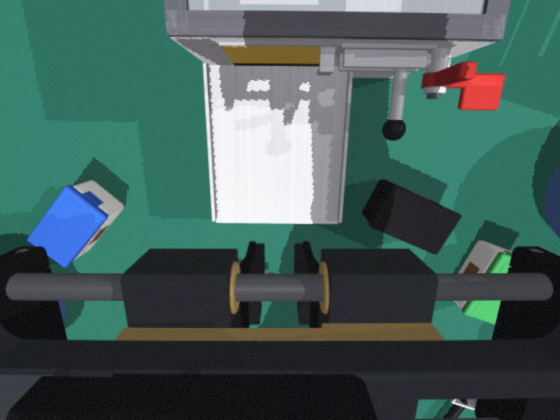

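View pics/s17c.png

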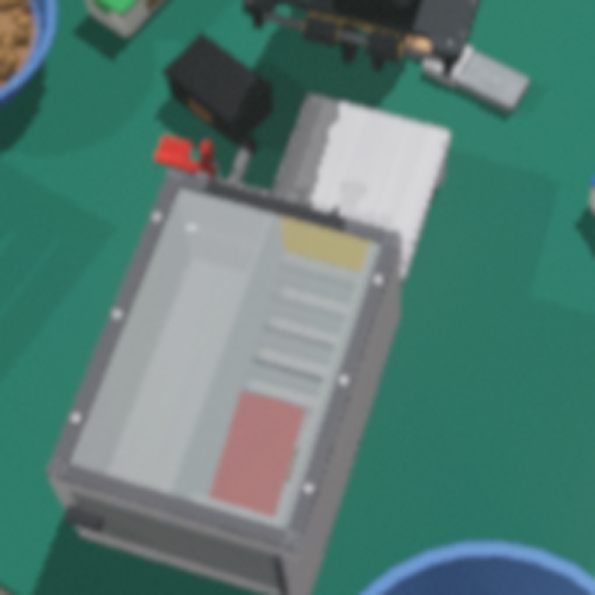

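The tub is upright at the stop, at (258,452) in the crop. The flap is shut at (325,243), the knob is at (394,129) and the keeper is up. One last check is that the other items haven't moved.

Run:
```python
from h import *
im,s=snap('top','t18.png');a=cv2.imread('pics/top0.png');b=im[:,:,::-1]
for n,(u,v) in dict(blue=(228,232),green=(386,211),jar=(179,208),nut=(416,165),shell=(202,282),bowl=(430,226),brush=(298,241),scoop=(409,272),blk1=(147,225),blk2=(343,195)).items():
    w=14;t=a[v-w:v+w,u-w:u+w];S=b[v-w-8:v+w+8,u-w-8:u+w+8]
    q=cv2.matchTemplate(np.ascontiguousarray(S),t,cv2.TM_CCOEFF_NORMED);_,m,_,l=cv2.minMaxLoc(q);print(n,round(m,2),(l[0]-8,l[1]-8))
print(s['time'],s['ft_force'].round(1),s['joint_vel'].round(3))
```

```text
blue 0.99 (0, 0)
green 0.99 (0, 0)
jar 1.0 (0, 0)
nut 1.0 (0, 0)
shell 1.0 (0, 0)
bowl 0.62 (1, 1)
brush 0.72 (-2, 0)
scoop 1.0 (0, 0)
blk1 1.0 (0, 0)
blk2 0.86 (0, 0)
28.075 [-0.1 -0.5 -0. ] [-0.001 -0.002  0.001 -0.007 -0.001  0.001  0.   ]
```

View pics/t18.png

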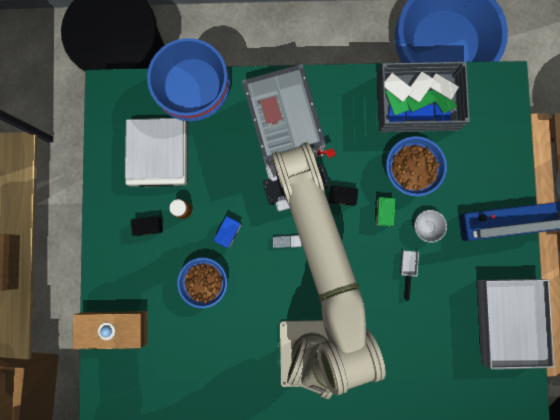

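In the top view the tub is at the stop (270,110) and everything else is in place. The bowl and brush scored lower only because of changed shadow and the arm covering part of the brush. Handing in.

```bash
python3 -c "
from bench import close_job
print(close_job())"
```

```text
the job is handed in; nothing more can be done
None
```

The red-lidded tub is in the hold box, upright against the stop plate, with the flap shut behind it. I swung the keeper up to about 1.4 rad, then drew the bolt the full 30 mm. Then I set the tub on the shelf and pushed it through the flap. The job was handed in at about 28 s of the 67 s allowed.

- **Final state:** the last pictures show the keeper up and the bolt knob within about 1 pixel of its fully drawn position. The gripper was clear of everything.
- **Other items:** eight of the ten checked items, including both black look-alikes, show no shift between the first and last top views. The bowl and brush matched less well (scores 0.62 and 0.72, apparent shifts of 1–2 pixels). I put that down to the moved arm shadow and the arm covering part of the brush, and did not check further. The gripper never went near either.
- **High force:** setting the tub down pressed it onto the shelf with about 50 N at the wrist (limit 120 N) for a moment before I eased off. That load went through the gripped tub, not the arm or the gripper's body.
- **First wrist view:** it disagreed with my box position by about 11 mm because the arm was still moving. A second view agreed to about 2 mm.

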